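# Tally a bearing ball and bring its dish round to the filling cup

### The arm

A 7-joint arm with a two-finger parallel gripper is mounted at the origin on the work surface. World frame = base frame: x ahead of the robot, y to its left, z up, the work surface at z = 0. Lengths are in m, angles in rad, forces in N, time in s.
With the tool pointing down it reaches from about 0.4 to 0.9 m from the base axis. Payload 5.5 kg.
Tool frame: the origin (TCP) lies at the very end of the fingers, on their centre line; the grasp point (between the pads) lies 19 mm behind it (hold_point_z is the distance from the TCP to the grasp point, in m); z points along the fingers, x is the direction in which the jaws open and shut, and the axes are right-handed (so a half turn about z gives the same grasp; the last joint's range is limited). The gripper opens to 85 mm and grips with 20 to 120 N. Pads are 22 mm wide; open, the fingers measure 114 mm over their backs; the gripper's body (76 mm by 85 mm) begins 54 mm behind the grasp point. The pads swing forward as they close: fully open they stand 13 mm farther back than shut.
Start: joints at [-0.848, 0.501, -0.427, 1.55, 0.221, 1.138, -0.21], TCP at [0.288, 0.583, 0.231] pointing down, gripper open.
Joint ranges: [-2.88, 2.88], [-0.31, 2.03], [-1.54, 1.56], [0.2, 2.42], [-1.41, 4.55], [0.19, 2.02], [-2.57, 2.57]. Speed limits (rad/s): [2.57, 2.57, 3.14, 3.14, 3.14, 3.14, 3.14].

### API

Orientations are given as a unit quaternion [w, x, y, z].
In Python, from cell import sense, read_camera, hand_in, hold_point_z gives the robot as it stands. The module is installed in compiled form; this text tells all that it offers.
- The arm moves only by the tool jog_arm, never from a script. Its argument "commands" is a list of rows, each a list of 3 entries, a list of its own where there are three numbers: the shift along the tool's x, y, z in cm, then the turn about the tool's z in degrees, then the finger opening in cm, from 0 to 8.54. A call has 1 to 10 rows; each row is the pose to reach, as a shift and turn from the pose commanded when the call began, along the tool's axes at that moment; what a row does not reach only later rows make up. A row lasts 1/8 s, in which the tool goes at most 62.5 mm and 10.7 degrees, less where a joint would pass 70% of its speed; a pose out of reach is approached as far as the arm can. A call with a gripper value outside its range is refused whole. The fingers move at their own pace and stop on an object; the grip force is fixed at half the most. Time passes only in rows, so rows that repeat a pose let the fingers close. It gives the time, the measured TCP pose, the force and the opening at its end, in the units of the state.
- sense(): the state, without advancing time (a new reading comes with each control period).
- read_camera(name): name is "side" or "top" or "wrist"; returns a dict with "img" (400x640x3 uint8, red, green, blue), "K" (3x3 intrinsics, pixels), "dist" ([k1, k2, p1, p2, k3] as OpenCV has them; the pictures are not rectified), "eye" and "rotation" of the camera in the world. Camera axes: x right, y down, z forward; pixel columns grow to the right and rows downward; lengths in m; the calibration is good to about 2 mm. A picture is of the moment at which its call begins. There is no depth.
- hand_in(): hands the job in, once; it reports no verdict.
The state is a dict: "time_s": time; "qpos": joint angles; "qd": joint speeds; "effort": joint torques, N m; "eef_pos": TCP position; "ee_rot": TCP orientation; "wrist_force": force on the tool from outside, world axes, zero at the start; "moment": the same for the moment, N m; "gripper_width": finger opening in m.
Only numpy, scipy, OpenCV 4.12 (cv2) and the standard library are available. Lean on these libraries where they do the work, as an engineer would, in place of code of your own. Each camera call takes 0.05 s, during which the arm holds its last target.

### The job

Count the bearing ball: swing the tally counter's lever to its stop and let it spring fully back. Then grip the white dish, lift it off its pedestal and turn it about a quarter turn so that its spout points away from the pedestal along the board and its lip is close above the middle of the open cup's mouth, keeping the dish level and the loose ball in the middle all the way. Pour nothing: finish while holding the dish there, still and level, touching neither the cup nor anything else, and leave everything else in place.

Things in the scene. Friction and masses are not known exactly. Their poses are not given: they have to be found in the camera images.
- dish: white octagonal dished plate, 66 mm across its flats, 26 mm high, about 0.16 kg, on a pedestal, its spout pointing roughly away from the robot at the start. Origin: centre of its underside; x axis along its pouring spout, z up. Inside, the floor rises from the middle (6 mm above the underside) at 8 degrees to the walls, so the ball rests in the middle of a level dish
- dish_grip (a point): middle of the dish, 15 mm above its underside. The dish's walls on its +y and -y sides are upright flats, 27 mm long, from 4 to 26 mm above the underside, 66 mm apart outside, 3 mm thick: grip it across these from above at this height
- spout (a point): tip of the dish's open spout: middle of the lip, on the dish's +x side, 70 mm from the dish's centre and 16 mm above its underside. The spout is 27 mm wide outside and its side walls reach 26 mm above the dish's underside
- ball_center (a point): centre of the loose steel bearing ball, 16 mm in diameter, 17 g, lying in the middle of the dish and free to roll
- stand: fixed board 320 x 80 mm, 8 mm thick, on the table; in its middle a round steel pedestal, 42 mm wide (flange 68 mm wide and 3 mm high at its foot), its flat top 38 mm above the table, carrying the dish. Origin: middle of the board's underside. Its y axis runs along the board; cup and tin stand on that line, one on each side of the pedestal, either way round
- cup_mouth (a point): centre of the mouth of the fixed open steel cup, 60 mm above the table; the mouth is 76 mm wide outside, 70 mm inside. The cup stands on the board 115 to 125 mm from the pedestal's axis
- cup: the fixed open steel cup, 52 mm high, narrower at its foot (60 mm) than at its mouth; origin under its centre, on the board
- lever (a joint): tally counter's advance lever: 0 at rest, 0.9 rad at its stop, growing anticlockwise seen from above. A spring drives it back to 0 when let go; at the peg it takes about 1 N at rest, 3 N at the stop. The counter is a fixed grey steel box 110 x 90 mm (base plate 130 x 110 mm), its top 50 mm above the table
- lever_peg (a point): top centre of the upright black peg, 12 mm in diameter, at the end of the lever, 90 mm above the table; the peg stands free from 61 mm up to 90 mm above the table, 60 mm from the pivot
- lever_pivot (a point): point on the lever's upright pivot axis, on the counter, 60 mm above the table
- tin: closed round grease tin, bare steel with flat lid, 72 mm wide, 46 mm high, standing on the board at the other end from the cup; origin under its centre. Leave alone
- bearing: loose bearing ring, 62 mm wide, 16 mm high, on the table; leave alone
- spanner: loose open-ended spanner lying on the table; leave alone
- driver: loose screwdriver lying on the table; leave alone
- oil: white oil bottle, 190 mm high, towards the table's far side; leave alone
- mug: white mug, 90 mm high, towards the table's far side; leave alone
- plug: small steel plug, 28 mm wide, 55 mm high, upright on the table; leave alone
Mind the look-alikes: they are no part of the job. What is shaped like the part that bears lever but orange or pink is not meant. Of the things like the dish, leave any that is orange; of the rest the smaller one is meant.

How it is judged:
On the way, in this order (a step that is already met when the one before it is completed fails the run):
1. the lever is at its stop, the dish still on its pedestal (value of joint lever above 0.82 rad and height (world z) of dish below 0.043 m), for 0.05 s.
2. the lever has sprung back, the dish still on its pedestal (value of joint lever below 0.08 rad and height (world z) of dish below 0.043 m), for 0.1 s.
3. the dish is lifted off its pedestal (height (world z) of dish above 0.05 m), for 0.1 s.
At the end, for the whole second after the job is handed in: lever below 0.08 rad; fingers alone hold the dish, still, within 5 deg of level; spout points along the board within 12 deg, away from the pedestal, lip within 22 mm of the cup mouth's middle seen from above and 2 to 80 mm above it; ball within 7 mm of the dish's centre (value of joint lever below 0.08 rad and height (world z) of spout between 0.062 and 0.14 m and horizontal distance between spout and cup_mouth below 0.022 m and angle between the x axis of dish and the y axis of stand, either way round below 0.21 rad and horizontal distance between dish and stand below 0.09 m and angle between dish's own z axis and vertical below 0.09 rad and horizontal distance between ball_center and dish below 0.007 m and z of ball_center in the frame of dish between 0.008 and 0.022 m and linear speed of dish below 0.02 m/s and angular speed of dish below 0.1 rad/s and contact force between dish and the fingers above 1 N and contact force between dish and stand below 0.05 N and contact force between dish and cup below 0.05 N and contact force between dish and tin below 0.05 N); the arm keeps its last pose, push and grip.
It fails at once if the ball rolls more than 16 mm from the middle of the dish (horizontal distance between ball_center and dish above 0.016 m).
It fails at once if the dish is tipped more than 17 degrees (angle between dish's own z axis and vertical above 0.3 rad).
It fails at once if something else is moved more than 30 mm or knocked over (distance of any of tin, bearing, spanner, driver, oil, mug, plug from where it was at the start of the episode above 0.03 m or angle between any of tin, oil, mug, plug, bearing's own z axis and vertical above 0.5 rad).
It also fails if it takes over 69 s, if anything falls off the work surface, if the arm or the gripper's body presses on something with over 40 N, if the wrist force passes 120 N, or if a joint passes its speed limit or range.

## Working session

There is one attempt and no reset: what is moved stays moved. The work goes in short steps, Python scripts to look and compute and a tool call to move; the robot and the scene stay as the last step left them, time stands still between calls to the robot, and variables do not carry over. Pictures are saved under pics/ and viewed, and the job is handed in when it is done.

Besides the shell and the picture viewer there is one more tool, called after "Request:" by a JSON object that holds its "fn" and its "kwargs". jog_arm: Moves the arm, as the interface text tells. Its arguments: {"type":"object","properties":{"commands":{"type":"array"}},"required":["commands"]}

```bash
mkdir -p pics; cat > h.py <<'E'
import numpy as np, cv2, json
from cell import sense, read_camera, hand_in, hold_point_z
def snap(n,f):
    c=read_camera(n); cv2.imwrite('pics/'+f+'.png',c['img'][:,:,::-1]); np.savez('pics/'+f+'.npz',**{k:np.array(c[k]) for k in c}); return c
def load(f): return dict(np.load('pics/'+f+'.npz'))
def ray(c,u,v):
    p=cv2.undistortPoints(np.array([[[u,v]]],float),c['K'],c['dist'])[0,0]
    return np.array(c['eye']), np.array(c['rotation'])@np.array([p[0],p[1],1])
def at(c,u,v,z):
    e,d=ray(c,u,v); return e+d*(z-e[2])/d[2]
def proj(c,P):
    R=np.array(c['rotation']); q=(np.array(P,float).reshape(-1,3)-c['eye'])@R
    return cv2.projectPoints(q,np.zeros(3),np.zeros(3),c['K'],c['dist'])[0][:,0]
def crop(f,x0,y0,x1,y1,s,o):
    im=cv2.imread('pics/'+f+'.png')[y0:y1,x0:x1]; cv2.imwrite('pics/'+o+'.png',cv2.resize(im,None,fx=s,fy=s,interpolation=cv2.INTER_CUBIC))
E
python3 - <<'E'
from h import *
print(sense(),hold_point_z if not callable(hold_point_z) else hold_point_z())
for n in('side','top','wrist'):
    c=snap(n,n+'0'); print(n,c['eye'],np.round(c['rotation'],3).tolist())
E
```

```text
{'time_s': 0.0, 'qpos': array([-0.84783211,  0.50186805, -0.42681781,  1.55144933,  0.22078845,
        1.13830498, -0.21030772]), 'qd': array([ 0.00062779,  0.00085567,  0.00078349, -0.00081443,  0.00137165,
        0.00181027,  0.00140546]), 'effort': array([-6.35909400e-04, -5.69515622e+01, -5.81645921e+00, -2.80942476e+01,
        1.05591628e-02,  1.20860286e-02,  5.23030587e-05]), 'eef_pos': array([0.28814029, 0.58186571, 0.23024932]), 'ee_rot': array([ 4.79923018e-04,  8.49610712e-01,  5.27409392e-01, -8.61279039e-04]), 'wrist_force': array([-0.35089849, -0.1683722 ,  0.82867585]), 'moment': array([0.00451364, 0.00241844, 0.00264724]), 'gripper_width': 0.08580158904385966} 0.0187
side [ 0.31645698 -0.59520625  0.83392537] [-0.341, 0.929, -0.13, 0.051]
top [0.32386258 0.0025709  1.17325346] [0.063, -0.702, 0.707, -0.062]
wrist [0.21177057 0.61984474 0.37272359] [0.141, 0.838, 0.52, 0.086]
```

```bash
cat >> h.py <<'E'
from scipy.spatial.transform import Rotation as Ro
def RM(q): q=np.array(q).ravel(); return Ro.from_quat([q[1],q[2],q[3],q[0]]).as_matrix() if q.size==4 else q.reshape(3,3)
def ray(c,u,v):
    p=cv2.undistortPoints(np.array([[[u,v]]],float),c['K'],c['dist'])[0,0]
    return np.array(c['eye']), RM(c['rotation'])@np.array([p[0],p[1],1])
def proj(c,P):
    q=(np.array(P,float).reshape(-1,3)-c['eye'])@RM(c['rotation'])
    return cv2.projectPoints(q,np.zeros(3),np.zeros(3),c['K'],c['dist'])[0][:,0]
E
```

```text
(no output)
```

View pics/top0.png

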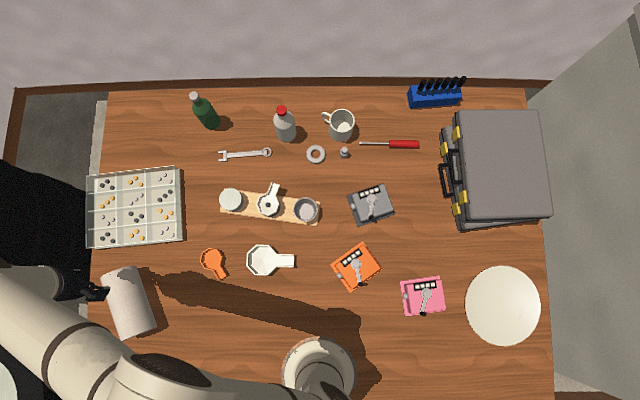

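View pics/side0.png

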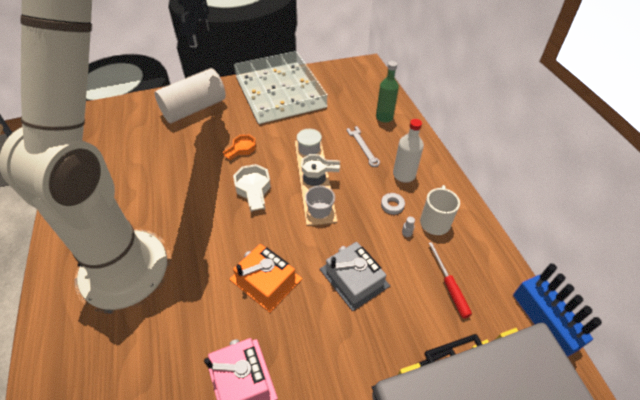

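View pics/wrist0.png

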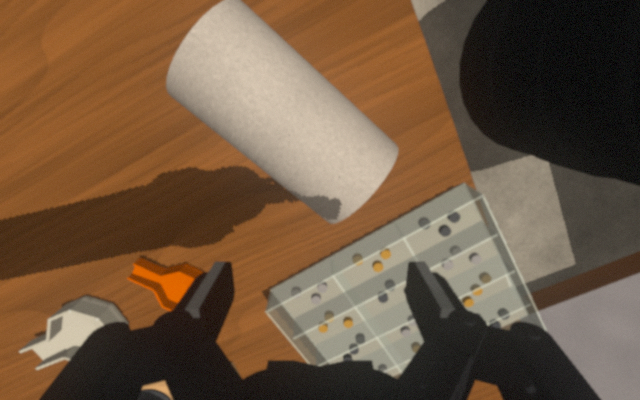

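```bash
python3 - <<'E'
from h import *
crop('top0',210,165,410,245,4,'topc'); crop('side0',280,120,400,310,4,'sidec')
E
```

```text
(no output)
```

View pics/topc.png

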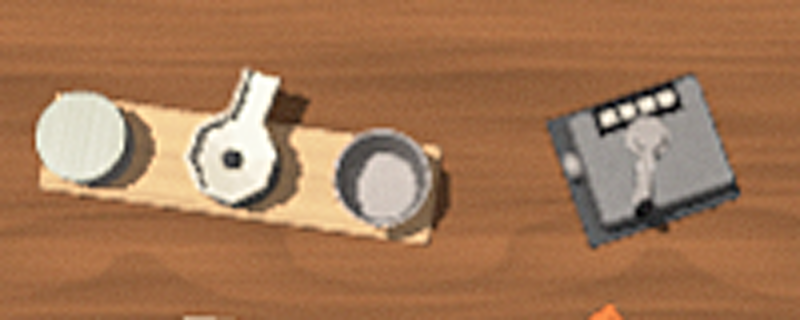

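View pics/sidec.png

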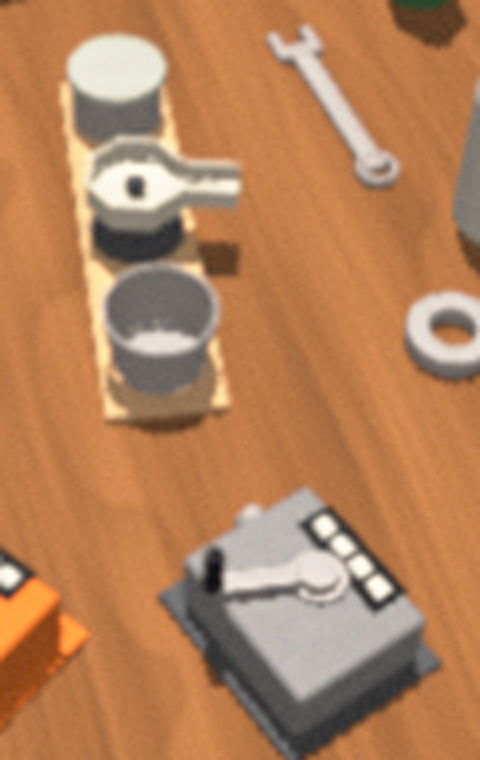

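```bash
python3 - <<'E'
from h import *
t=load('top0'); s=load('side0')
T=lambda u,v:(210+u/4,165+v/4); S=lambda u,v:(280+u/4,120+v/4)
for n,a,b,z in [('ball',T(233,158),S(138,186),.052),('cup',T(384,178),S(161,305),.060),('tin',T(81,137),S(116,69),.054),('pivot',T(648,138),S(320,577),.064),('peg',T(645,205),S(214,552),.09),('spout',T(262,74),S(240,187),.06)]:
    print(n,at(t,*a,z).round(4),at(s,*b,z).round(4))
E
```

```text
ball [0.5198 0.1521 0.052 ] [0.5259 0.1492 0.052 ]
cup [0.5018 0.0343 0.06  ] [0.5091 0.0364 0.06  ]
tin [0.537  0.2715 0.054 ] [0.5424 0.2666 0.054 ]
pivot [ 0.5308 -0.1698  0.064 ] [ 0.5372 -0.1796  0.064 ]
peg [ 0.475  -0.1617  0.09  ] [ 0.4802 -0.1632  0.09  ]
spout [0.5848 0.1294 0.06  ] [0.5896 0.1221 0.06  ]
```

```bash
cat >> h.py <<'E'
def plan(P,heading=None):
    s=sense(); q=s['ee_rot']; R=RM(q); d=R.T@(np.array(P)-s['eef_pos'])*100
    h=np.degrees(np.arctan2(R[1,0],R[0,0]))
    print('tcp',s['eef_pos'].round(4),'hx',round(h,2),'tilt',R[:,2].round(3),'q7',s['qpos'][6].round(3),'t',s['time_s'],'w',s['gripper_width'],'F',s['wrist_force'].round(2))
    print('shift',d.round(2),'turn',None if heading is None else round(-((heading-h+180)%360-180),2))
E
python3 -c "
from h import *
plan([.469,-.1285,.2],14)"
```

```text
tcp [0.2882 0.582  0.2305] hx 63.66 tilt [-0.001 -0.001 -1.   ] q7 -0.21 t 0.15 w 0.08505033759783083 F [-0.3   0.58  0.09]
shift [-55.64  47.73   3.13] turn 49.66
```

Request:
{"fn": "jog_arm", "kwargs": {"commands": [[[-14,12,0],12,0],[[-28,24,0],25,0],[[-42,36,0],38,0],[[-50,43,1],45,0],[[-55.6,47.7,3.1],49.7,0],[[-55.6,47.7,3.1],49.7,0],[[-55.6,47.7,3.1],49.7,0],[[-55.6,47.7,3.1],49.7,0],[[-55.6,47.7,3.1],49.7,0],[[-55.6,47.7,3.1],49.7,0]]}}

```text
time_s: 1.4
eef_pos: [0.4427, -0.0243, 0.2071]
ee_rot: [-0.0, 0.993, 0.122, 0.0]
wrist_force: [1.2, 0.9, -1.1]
gripper_width: -0.0002
```

Request:
{"fn": "jog_arm", "kwargs": {"commands": [[[0,10.8,0.7],0,0],[[0,10.8,0.7],0,0],[[0,10.8,0.7],0,0],[[0,10.8,0.7],0,0]]}}

```text
time_s: 1.9
eef_pos: [0.4681, -0.1265, 0.1996]
ee_rot: [-0.0, 0.993, 0.122, -0.0]
wrist_force: [-0.8, 0.0, -0.6]
gripper_width: -0.0001
```

```bash
python3 -c "
from h import *
plan([.469,-.1285,.07],14); snap('wrist','w1'); snap('side','s1'); snap('top','t1')"
```

```text
tcp [ 0.4681 -0.1265  0.1996] hx 13.97 tilt [-0.001  0.001 -1.   ] q7 0.498 t 1.9 w -7.837312967962808e-05 F [-0.76  0.02 -0.62]
shift [ 0.05  0.23 12.96] turn -0.03
```

View pics/w1.png

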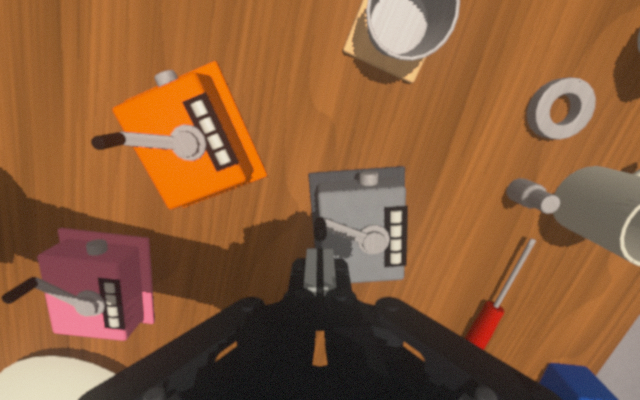

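View pics/s1.png

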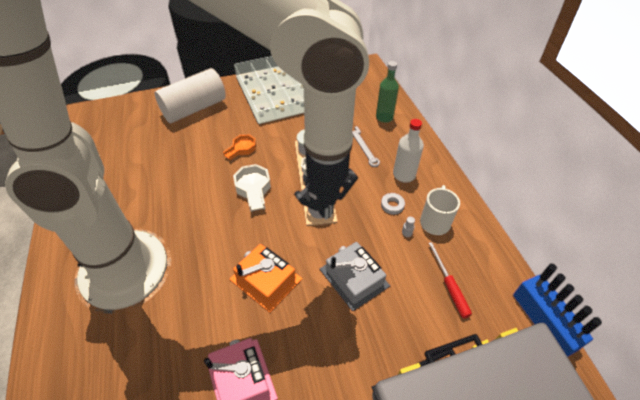

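```bash
python3 -c "
from h import *
c=load('w1'); print(c['eye'])
for n,u,v,z in [('pivot',374,239,.064),('pegA',320,221,.09),('pegB',320,238,.09),('cup',413,15,.06)]: print(n,at(c,u,v,z).round(4))
print(proj(c,[[.4776,-.1625,.09],[.4776,-.1625,.061],[.534,-.175,.062],[.4681,-.1265,.1996]]))
crop('w1',280,150,440,300,4,'w1c')"
```

```text
[ 0.44684626 -0.04450243  0.34203421]
pivot [ 0.5326 -0.1635  0.064 ]
pegA [ 0.4724 -0.147   0.09  ]
pegB [ 0.4764 -0.1633  0.09  ]
cup [0.5051 0.0348 0.06  ]
[[321.47242244 237.50423233]
 [321.33473721 224.82710267]
 [371.62295761 248.23765304]
 [321.5508159  264.35100805]]
```

View pics/w1c.png

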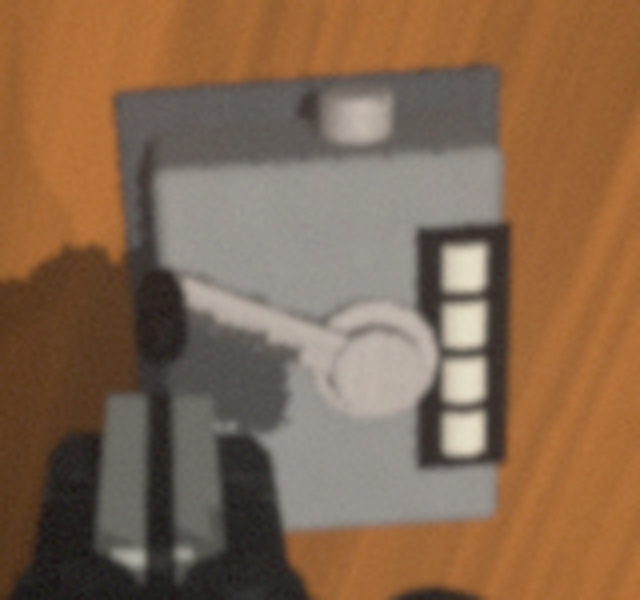

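Request:
{"fn": "jog_arm", "kwargs": {"commands": [[[0,0.2,4],0,0],[[0,0.2,8],0,0],[[0,0.2,11.5],0,0],[[0,0.2,12.95],0,0],[[0,0.2,12.95],0,0],[[0,0.2,12.95],0,0]]}}

```text
time_s: 2.8
eef_pos: [0.4702, -0.1292, 0.0717]
ee_rot: [0.0, 0.993, 0.122, 0.001]
wrist_force: [0.5, 0.2, 0.3]
gripper_width: 0.0
```

Request:
{"fn": "jog_arm", "kwargs": {"commands": [[[0,1,0],0,0],[[0,2,0],0,0],[[0,3,0],0,0],[[0,4,0],0,0],[[0,5,0],0,0],[[0,5.7,0],0,0],[[0,6.1,0],0,0],[[0,6.3,0],0,0],[[0,6.3,0],0,0]]}}

```text
time_s: 3.92
eef_pos: [0.4847, -0.1899, 0.0705]
ee_rot: [-0.0, 0.993, 0.122, 0.0]
wrist_force: [1.8, 4.6, 0.3]
gripper_width: -0.0005
```

```bash
python3 -c "
from h import *
plan([.4765,-.1625,.07],14); snap('side','s2');snap('wrist','w2');snap('top','t2')
crop('s2',300,220,420,320,5,'s2c')
crop('w2',240,150,440,300,4,'w2c')"
```

```text
tcp [ 0.4847 -0.1899  0.0705] hx 14.0 tilt [ 0.001  0.    -1.   ] q7 0.67 t 3.925 w -0.0004945483666645063 F [1.82 4.55 0.32]
shift [-0.13 -2.86  0.05] turn -0.0
```

View pics/s2c.png

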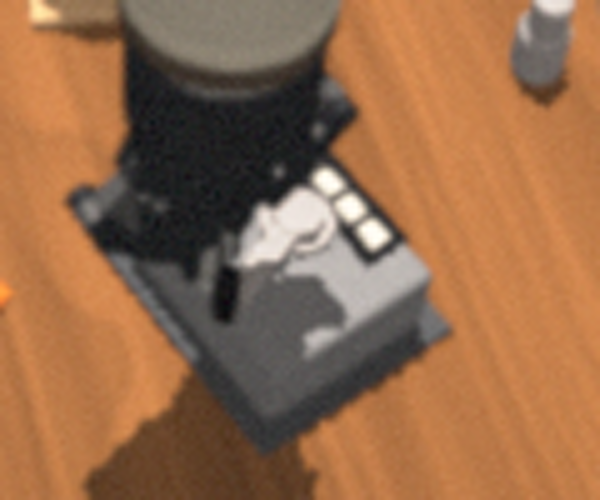

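View pics/w2c.png

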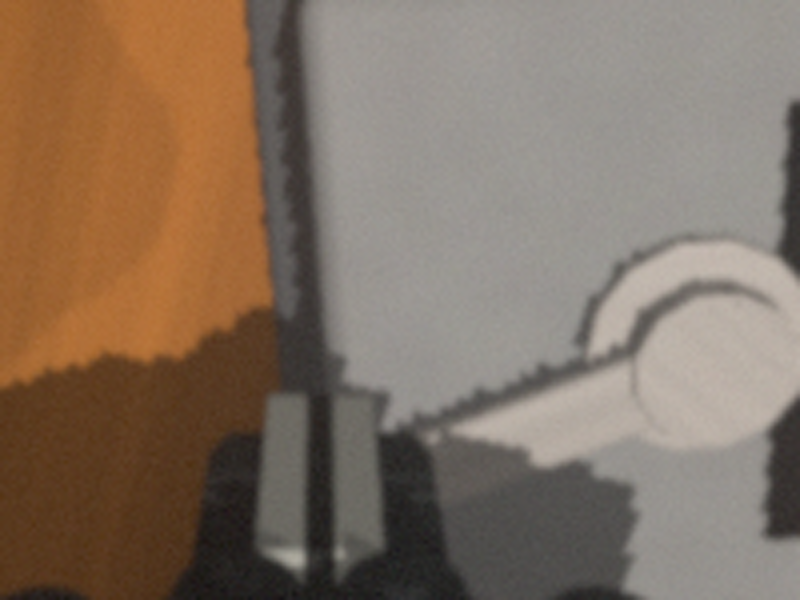

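Request:
{"fn": "jog_arm", "kwargs": {"commands": [[[0,0.2,0],0,0],[[0,0.4,0],0,0],[[0,0.4,0],0,0]]}}

```text
time_s: 4.45
eef_pos: [0.4856, -0.1937, 0.0707]
ee_rot: [-0.0, 0.993, 0.122, 0.0]
wrist_force: [1.5, 5.4, 0.3]
gripper_width: 0.0002
```

Request:
{"fn": "jog_arm", "kwargs": {"commands": [[[0,0.15,0],0,0],[[0,0.3,0],0,0],[[0,0.3,0],0,0]]}}

```text
time_s: 4.82
eef_pos: [0.4865, -0.1957, 0.0707]
ee_rot: [-0.001, 0.993, 0.122, 0.0]
wrist_force: [3.4, 6.8, 1.4]
gripper_width: 0.0002
```

Request:
{"fn": "jog_arm", "kwargs": {"commands": [[[0,0.15,0],0,0],[[0,0.3,0],0,0],[[0,0.3,0],0,0]]}}

```text
time_s: 5.2
eef_pos: [0.4867, -0.1961, 0.0705]
ee_rot: [-0.002, 0.992, 0.123, -0.0]
wrist_force: [0.4, 12.3, 5.5]
gripper_width: 0.0001
```

```bash
python3 -c "
from h import *
plan([.4765,-.1625,.07],14); snap('side','s3');snap('wrist','w3')
crop('s3',300,220,420,320,5,'s3c')
crop('w3',240,150,440,300,4,'w3c')"
```

```text
tcp [ 0.4867 -0.1961  0.0705] hx 14.13 tilt [-0.001  0.004 -1.   ] q7 0.687 t 5.2 w 6.326265749281869e-05 F [ 0.41 12.35  5.45]
shift [-0.16 -3.51  0.07] turn 0.13
```

View pics/w3c.png

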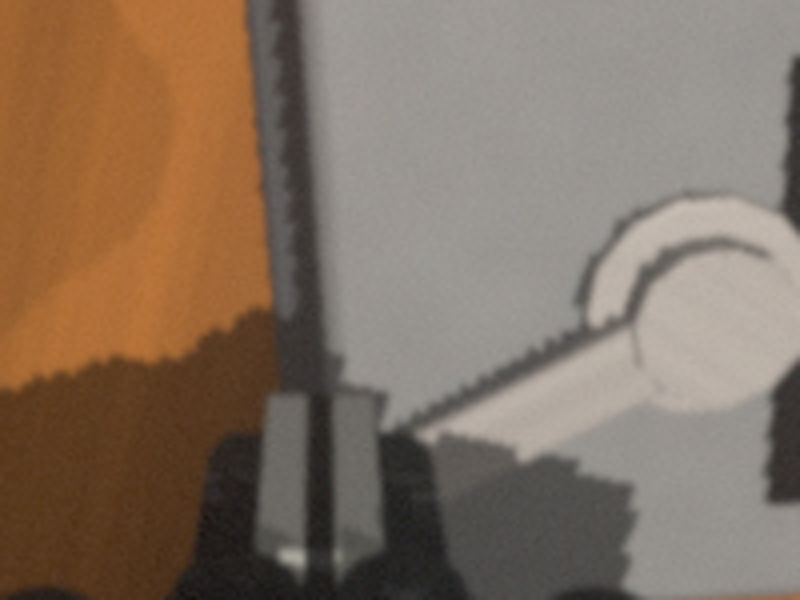

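View pics/s3c.png

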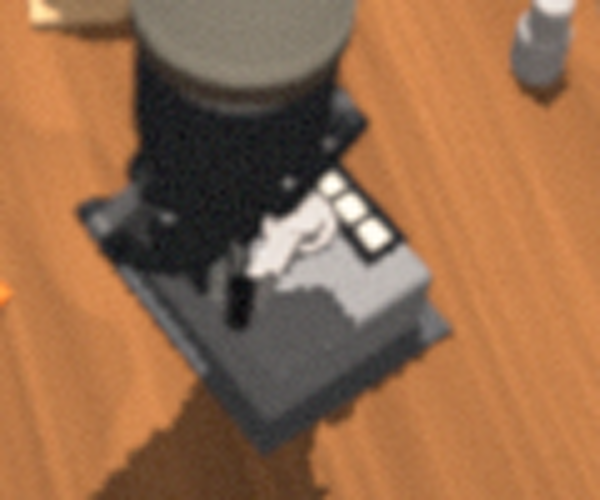

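```bash
python3 -c "
from h import *
c=load('s3'); p=at(c,300+240/5,220+281/5,.09); print(p)
c=load('side0');a=at(c,333.5,258,.09);
for pv in ([.5372,-.1796],[.534,-.172],[.536,-.176]):
  f=lambda q:np.degrees(np.arctan2(q[1]-pv[1],q[0]-pv[0]))
  print(f(a),f(p),(f(p)-f(a))%360,np.hypot(*(p[:2]-pv)),np.hypot(*(a[:2]-pv)))"
```

```text
[ 0.49591277 -0.21377018  0.09      ]
163.96948161993063 -140.38812646344786 55.64239191662148 0.0535932464509545 0.05934655789828939
170.72895771745053 -132.35944104234113 56.91160124020837 0.056527732324160515 0.05455144268312112
167.10028480391526 -136.70462791830124 56.1950872777835 0.05507787217202602 0.057284582592670295
```

Request:
{"fn": "jog_arm", "kwargs": {"commands": [[[0,-1.5,0],0,0],[[0,-3,0],0,0],[[0,-4.5,0],0,0],[[0,-6,0],0,0],[[0,-7.5,0],0,0],[[0,-8.5,0],0,0],[[0,-8.5,0],0,0]]}}

```text
time_s: 6.18
eef_pos: [0.466, -0.1167, 0.0705]
ee_rot: [-0.0, 0.992, 0.122, -0.0]
wrist_force: [0.7, -0.5, 0.6]
gripper_width: 0.0
```

Request:
{"fn": "jog_arm", "kwargs": {"commands": [[[0,0,-3],0,3],[[0,0,-8],0,8.5],[[0,0,-13],0,8.5],[[0,0,-13],0,8.5],[[0,0,-13],0,8.5]]}}

```text
time_s: 6.8
eef_pos: [0.4659, -0.118, 0.2003]
ee_rot: [0.0, 0.993, 0.121, 0.0]
wrist_force: [0.2, 0.3, -0.9]
gripper_width: 0.0848
```

```bash
python3 -c "
from h import *
plan([.523,.1507,.2],69); snap('side','s4');snap('wrist','w4')
crop('s4',300,220,420,320,5,'s4c')"
```

```text
tcp [ 0.4659 -0.118   0.2003] hx 13.92 tilt [ 0. -0. -1.] q7 0.481 t 6.8 w 0.0847825997347571 F [ 0.2   0.26 -0.92]
shift [ 12.   -24.71   0.03] turn -55.08
```

View pics/s4c.png

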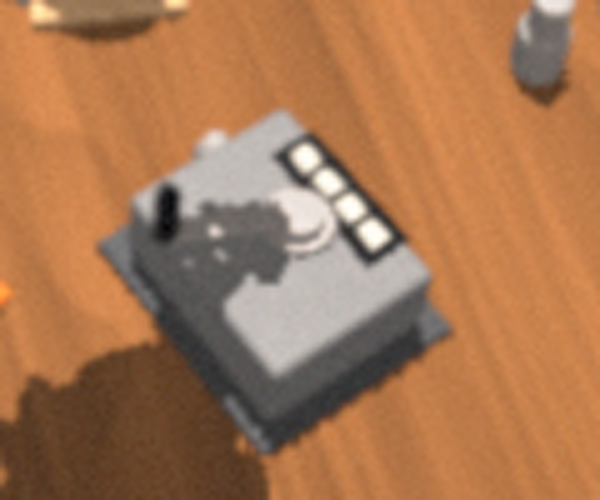

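View pics/w4.png

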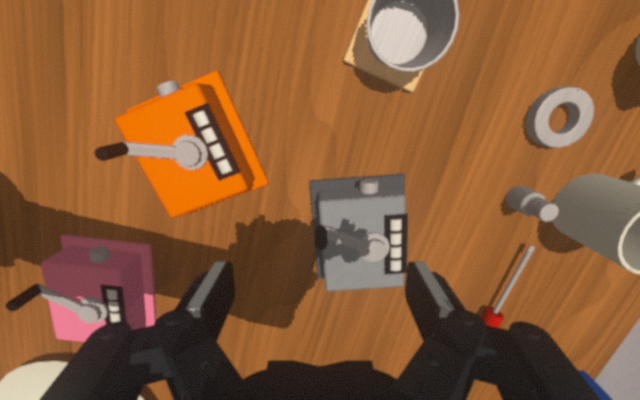

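Request:
{"fn": "jog_arm", "kwargs": {"commands": [[[2.4,-5,0],-10,8.5],[[4.8,-10,0],-20,8.5],[[7.2,-15,0],-30,8.5],[[9.6,-20,0],-40,8.5],[[12,-24.7,0],-50,8.5],[[12,-24.7,0],-55,8.5],[[12,-24.7,0],-55,8.5],[[12,-24.7,0],-55,8.5],[[12,-24.7,0],-55,8.5]]}}

```text
time_s: 8.02
eef_pos: [0.5229, 0.15, 0.2001]
ee_rot: [0.0, 0.825, 0.565, -0.0]
wrist_force: [-0.9, 0.2, -0.0]
gripper_width: 0.0851
```

```bash
python3 -c "
from h import *
plan([.523,.1507,.2],69); snap('wrist','w5')
crop('w5',200,0,500,280,2.6,'w5c')"
```

```text
tcp [0.5229 0.15   0.2001] hx 68.81 tilt [-0.001 -0.    -1.   ] q7 0.834 t 8.025 w 0.0850551995849995 F [-0.9   0.17 -0.02]
shift [ 0.07 -0.01  0.01] turn -0.19
```

View pics/w5.png

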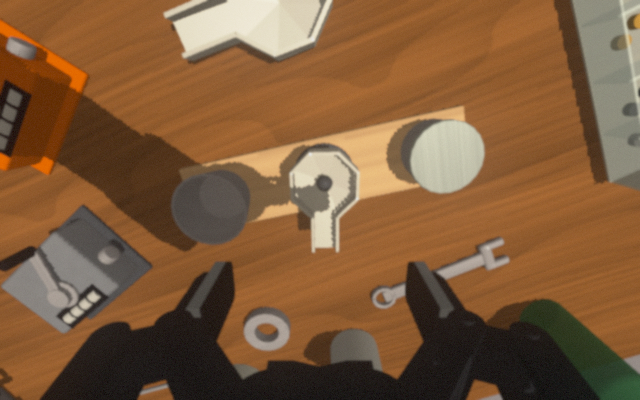

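View pics/w5c.png

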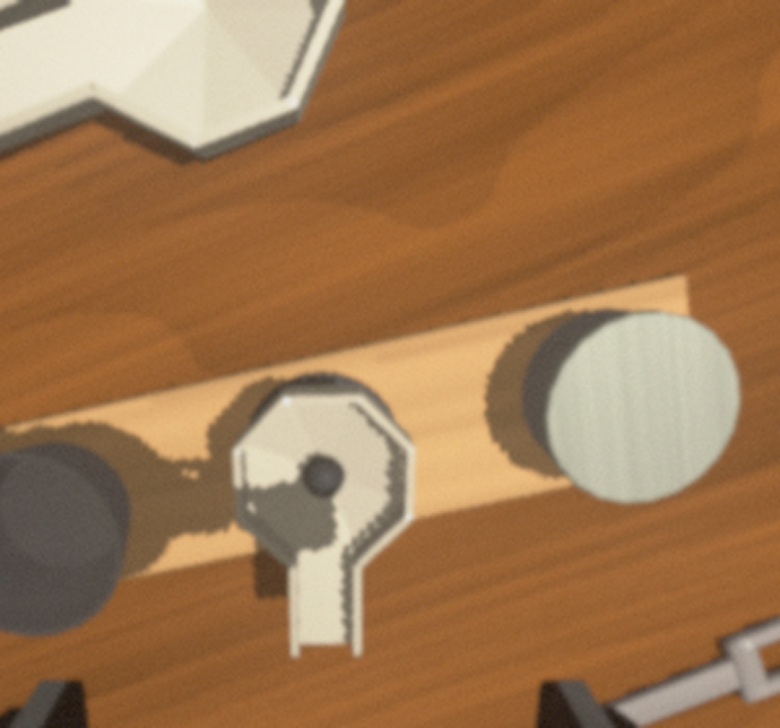

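```bash
python3 -c "
from h import *
c=load('w5'); print(c['eye']); W=lambda u,v:(200+u/2.6,u*0+v/2.6)
b=at(c,*W(323,476),.052); s=at(c,*W(325,645),.054); k=at(c,211,207,.06);t=at(c,447,157,.054)
L=at(c,*W(235,481),.064);Rr=at(c,*W(413,481),.064)
print(b,s,k,t); print('dish mid by rims',(L+Rr)/2,np.linalg.norm(L-Rr))
h=lambda v:np.degrees(np.arctan2(v[1],v[0])); print(h(s-b),np.linalg.norm(s-b),h(k-b),np.linalg.norm(k-b),h(k-t))
for u,v in ((234,450),(234,495),(414,450),(412,515),(290,655),(361,655),(290,562),(361,565)): print(at(c,*W(u,v),.064).round(4))
"
```

```text
[0.44333558 0.18084982 0.3425317 ]
[0.52066409 0.1555096  0.052     ] [0.58704405 0.13094089 0.054     ] [0.50085898 0.04295883 0.06      ] [0.53845658 0.2744272  0.054     ]
dish mid by rims [0.51936859 0.15621966 0.064     ] 0.0650594870874917
-20.310641091472267 0.07080903846859884 -99.97994108078473 0.11455967063612493 -99.22602588280266
[0.4968 0.1301 0.064 ]
[0.5124 0.1235 0.064 ]
[0.5203 0.1906 0.064 ]
[0.5434 0.182  0.064 ]
[0.5812 0.1182 0.064 ]
[0.5913 0.1443 0.064 ]
[0.5445 0.1328 0.064 ]
[0.5553 0.1575 0.064 ]
```

```bash
python3 -c "
from h import *
plan([.5215,.1535,.11],69)"
```

```text
tcp [0.5229 0.1502 0.2003] hx 68.83 tilt [-0. -0. -1.] q7 0.835 t 8.075 w 0.08454632215004369 F [ 0.44  0.85 -0.53]
shift [ 0.26 -0.25  9.03] turn -0.17
```

Request:
{"fn": "jog_arm", "kwargs": {"commands": [[[0.1,-0.1,3],0,8.5],[[0.2,-0.2,6],0,8.5],[[0.3,-0.2,8],-0.2,8.5],[[0.3,-0.2,9],-0.2,8.5],[[0.3,-0.2,9],-0.2,8.5],[[0.3,-0.2,9],-0.2,8.5]]}}

```text
time_s: 8.82
eef_pos: [0.5229, 0.1547, 0.1113]
ee_rot: [0.0, 0.823, 0.567, 0.001]
wrist_force: [0.8, 0.2, 0.4]
gripper_width: 0.0853
```

```bash
python3 -c "
from h import *
plan([.5215,.1535,.11],69); snap('wrist','w6');snap('top','t6');snap('side','s6')
crop('w6',180,80,480,320,2.6,'w6c')
crop('s6',260,100,380,240,4,'s6c')
crop('t6',210,150,360,260,5,'t6c')"
```

```text
tcp [0.5229 0.1547 0.1113] hx 69.14 tilt [ 0.001  0.    -1.   ] q7 0.814 t 8.825 w 0.08528174732433154 F [0.76 0.18 0.35]
shift [-0.16 -0.09  0.13] turn 0.14
```

View pics/w6c.png

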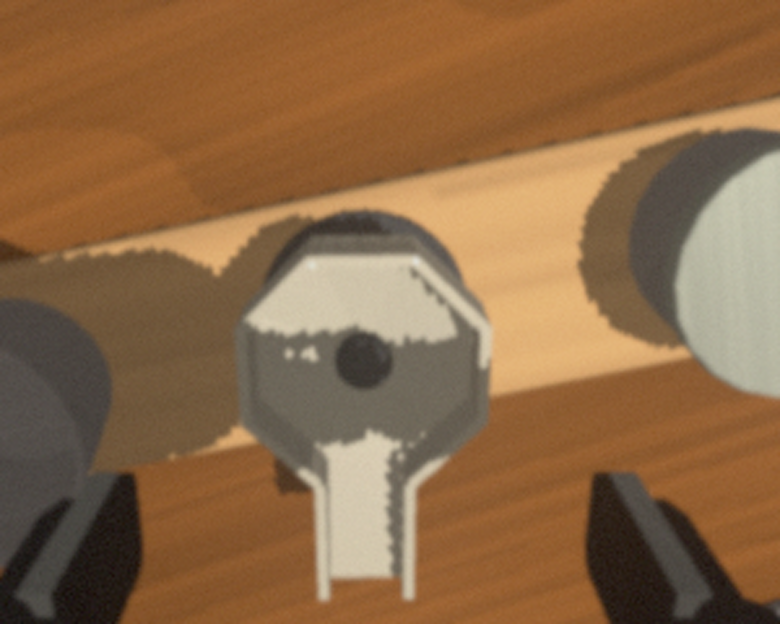

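View pics/s6c.png

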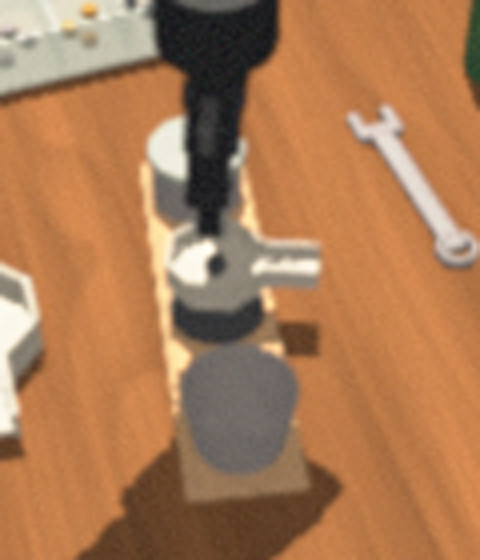

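View pics/t6c.png

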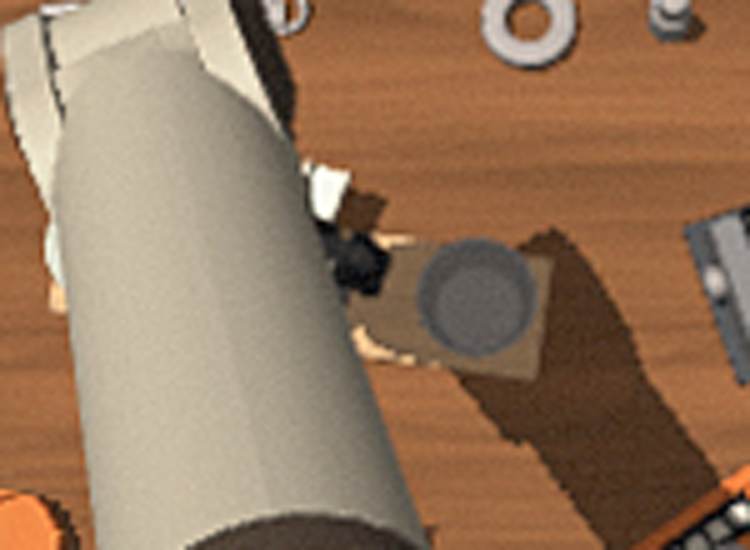

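```bash
python3 -c "
from h import *
c=load('w6'); W=lambda u,v:(180+u/2.6,80+v/2.6)
T=np.array([.5229,.1547,.1113]);hx=np.radians(69.14);X=np.array([np.cos(hx),np.sin(hx)]);Y=np.array([X[1],-X[0]])
b=at(c,*W(364,360),.052); L=at(c,*W(239,370),.064);R=at(c,*W(489,370),.064); s=at(c,*W(366,578),.054)
fm=at(c,*W(362,475),.124)
for n,p in (('ball',b),('rim',(L+R)/2),('sp',s),('fing',fm)): print(n,p.round(4),'tool',((p[:2]-T[:2])@X).round(4),((p[:2]-T[:2])@Y).round(4))
d=s-b;print(np.degrees(np.arctan2(d[1],d[0])),np.hypot(*d[:2]),np.linalg.norm(L-R))
print((proj(c,[[.5229,.1547,.1113],[.5229,.1547,.052]])-[180,80])*2.6)
"
```

```text
ball [0.5206 0.1558 0.052 ] tool 0.0002 -0.0025
rim [0.5186 0.1565 0.064 ] tool 0.0002 -0.0047
sp [0.5865 0.1313 0.054 ] tool 0.0008 0.0677
fing [0.5144 0.1576 0.124 ] tool -0.0003 -0.009
-20.38975237005552 0.07028480001412886 0.0649555333465812
[[363.64067323 481.50920019]
 [363.27228973 368.51202665]]
```

Request:
{"fn": "jog_arm", "kwargs": {"commands": [[[0,-0.1,2],-0.3,8.5],[[0,-0.2,4],-0.5,8.5],[[0,-0.2,6],-0.5,8.5],[[0,-0.2,7.5],-0.5,8.5],[[0,-0.2,8.3],-0.5,8.5],[[0,-0.2,8.3],-0.5,8.5],[[0,-0.2,8.3],-0.5,8.5]]}}

```text
time_s: 9.85
eef_pos: [0.5209, 0.1555, 0.028]
ee_rot: [0.0, 0.821, 0.571, 0.001]
wrist_force: [1.0, 0.1, 0.6]
gripper_width: 0.085
```

```bash
python3 -c "
from h import *
plan([.5215,.1535,.028],69.6); snap('wrist','w7');snap('side','s7')
crop('w7',180,150,480,400,2.6,'w7c')
crop('s7',260,100,380,240,4,'s7c')"
```

```text
tcp [0.5209 0.1555 0.028 ] hx 69.65 tilt [ 0.001  0.    -1.   ] q7 0.8 t 9.85 w 0.08496506211209191 F [1.03 0.15 0.6 ]
shift [-0.16  0.13  0.  ] turn 0.05
```

View pics/w7c.png

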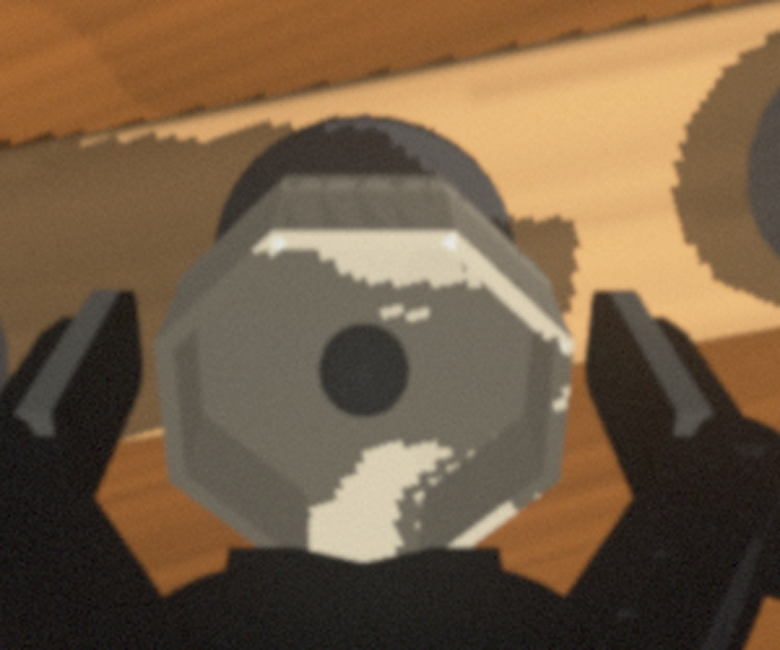

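View pics/s7c.png

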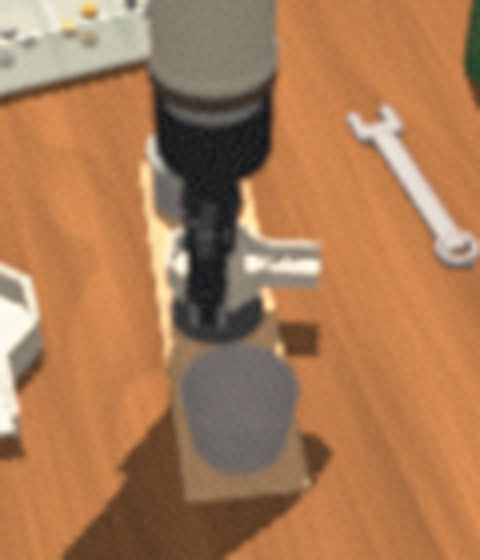

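```bash
python3 -c "
from h import *
c=load('w7'); W=lambda u,v:(180+u/2.6,150+v/2.6)
s=sense();T=s['eef_pos'];R=RM(s['ee_rot'])
for n,u,v,z in (('nearL',160,345,.064),('farL',172,472,.064),('nearR',572,342,.064),('farR',558,480,.064),('backL',272,235,.064),('backR',452,235,.064),('ball',364,370,.052),('tipL',132,292,.041),('tipR',594,292,.041),('tipLback',52,435,.041)):
  p=at(c,*W(u,v),z); print(n,(R.T@(p-T)*1000).round(1))
"
```

```text
nearL [-32.  -13.5 -35.9]
farL [-32.1  11.4 -35.9]
nearR [ 32.6 -14.  -35.9]
farR [ 32.6  13.1 -35.8]
backL [-13.7 -32.6 -35.9]
backR [ 13.1 -32.6 -35.9]
ball [  0.   -0.2 -23.9]
tipL [-43.1  -9.5 -12.9]
tipR [ 42.9  -9.4 -12.8]
tipLback [-62.4  23.1 -12.9]
```

Request:
{"fn": "jog_arm", "kwargs": {"commands": [[[0,0,0],0,7.8],[[0,0,0],0,7.3],[[0,0,0],0,7.0],[[0,0,0],0,6.8],[[0,0,0],0,6.6],[[0,0,0],0,6.4],[[0,0,0],0,6.2],[[0,0,0],0,6.0],[[0,0,0],0,6.0]]}}

```text
time_s: 11.08
eef_pos: [0.5204, 0.1554, 0.0279]
ee_rot: [0.0, 0.821, 0.571, 0.0]
wrist_force: [-1.4, -1.5, 5.6]
gripper_width: 0.0653
```

```bash
python3 -c "
from h import *
plan([.5215,.1535,.028],69.6); snap('wrist','w8')
crop('w8',180,150,480,400,2.6,'w8c')"
```

```text
tcp [0.5204 0.1554 0.0279] hx 69.66 tilt [ 0.  0. -1.] q7 0.8 t 11.075 w 0.06526739690223056 F [-1.44 -1.48  5.64]
shift [-0.14  0.17 -0.01] turn 0.06
```

View pics/w8c.png

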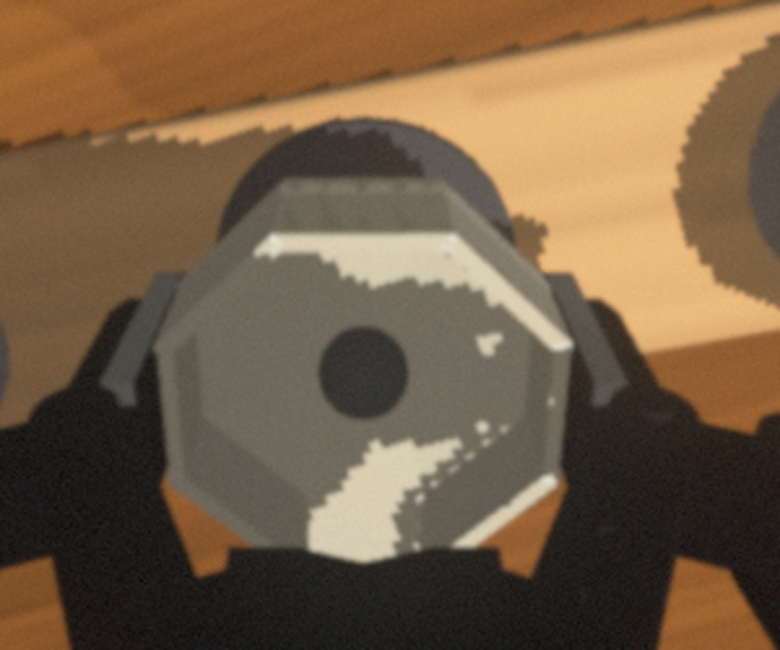

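Request:
{"fn": "jog_arm", "kwargs": {"commands": [[[0,0,-0.1],0,5.8],[[0,0,-0.3],0,5.8],[[0,0,-0.7],0,5.8],[[0,0,-1.2],0,5.8],[[0,0,-1.8],0,5.8],[[0,0,-2.4],0,5.8],[[0,0,-3.0],0,5.8],[[0,0,-3.5],0,5.8],[[0,0,-3.8],0,5.8],[[0,0,-4.0],0,5.8]]}}

```text
time_s: 12.38
eef_pos: [0.5203, 0.1553, 0.0676]
ee_rot: [-0.0, 0.821, 0.571, 0.0]
wrist_force: [0.2, -0.1, -2.2]
gripper_width: 0.0652
```

Request:
{"fn": "jog_arm", "kwargs": {"commands": [[[0,0,-0.2],0,5.8],[[0,0,-0.4],0,5.8],[[0,0,-0.5],0,5.8],[[0,0,-0.5],0,5.8]]}}

```text
time_s: 12.88
eef_pos: [0.5203, 0.1553, 0.0725]
ee_rot: [-0.0, 0.821, 0.571, 0.0]
wrist_force: [0.5, 0.1, -1.7]
gripper_width: 0.0656
```

```bash
python3 -c "
from h import *
snap('wrist','w9');snap('side','s9')
crop('w9',180,150,480,400,2.6,'w9c')
crop('s9',260,100,380,240,4,'s9c')
plan([.5157,.1047,.075],-8.8)
"
```

```text
tcp [0.5203 0.1553 0.0724] hx 69.66 tilt [-0.  0. -1.] q7 0.81 t 12.975 w 0.06521664039544353 F [-0.74  0.18 -1.14]
shift [-4.9   1.33 -0.26] turn 78.46
```

View pics/w9c.png

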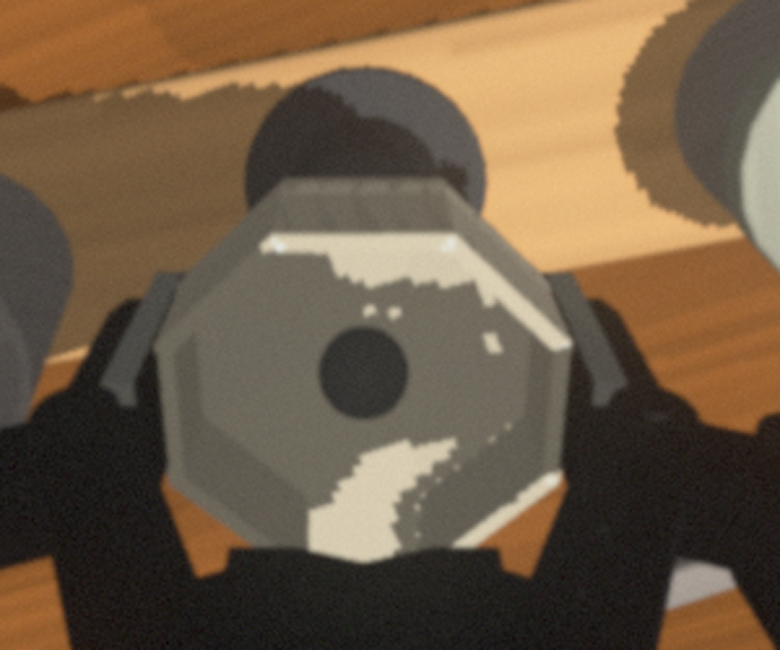

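View pics/s9c.png

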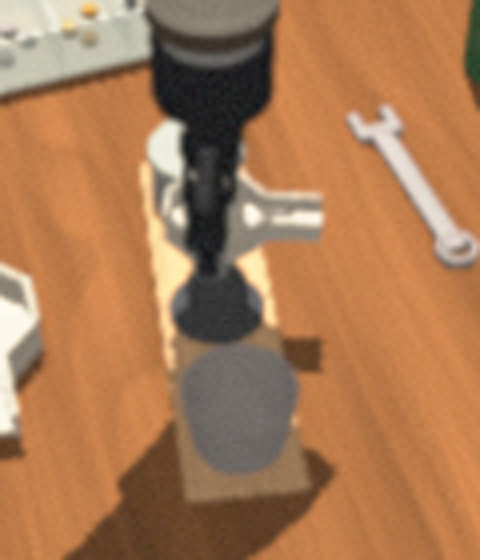

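```bash
python3 -c "
from h import *
plan([.513,.109,.0725],-9)
"
```

```text
tcp [0.5203 0.1553 0.0724] hx 69.66 tilt [-0.  0. -1.] q7 0.81 t 12.975 w 0.06521664039544353 F [-0.74  0.18 -1.14]
shift [-4.59  0.93 -0.01] turn 78.66
```

Request:
{"fn": "jog_arm", "kwargs": {"commands": [[[-0.05,0,0],1,5.8],[[-0.15,0.03,0],3,5.8],[[-0.35,0.07,0],6,5.8],[[-0.6,0.12,0],10,5.8],[[-0.85,0.17,0],14,5.8],[[-1.1,0.22,0],18,5.8],[[-1.3,0.26,0],22,5.8],[[-1.45,0.29,0],25,5.8],[[-1.55,0.31,0],27,5.8],[[-1.6,0.32,0],28,5.8]]}}

```text
time_s: 14.22
eef_pos: [0.5178, 0.1392, 0.0725]
ee_rot: [0.0, 0.935, 0.355, 0.0]
wrist_force: [0.1, 0.0, -1.6]
gripper_width: 0.0652
```

```bash
python3 -c "
from h import *
plan([.513,.109,.0725],-9); print(sense()['qpos'])
snap('wrist','w10');crop('w10',180,150,480,400,2.6,'w10c')
"
```

```text
tcp [0.5178 0.1392 0.0725] hx 41.6 tilt [ 0.  0. -1.] q7 0.424 t 14.225 w 0.06518656691496871 F [ 0.15  0.01 -1.64]
shift [-2.36  1.94 -0.  ] turn 50.6
[-0.32644105  0.48375771  0.01693731  1.96666158 -0.01233569  0.69120047
  0.4240397 ]
```

View pics/w10c.png

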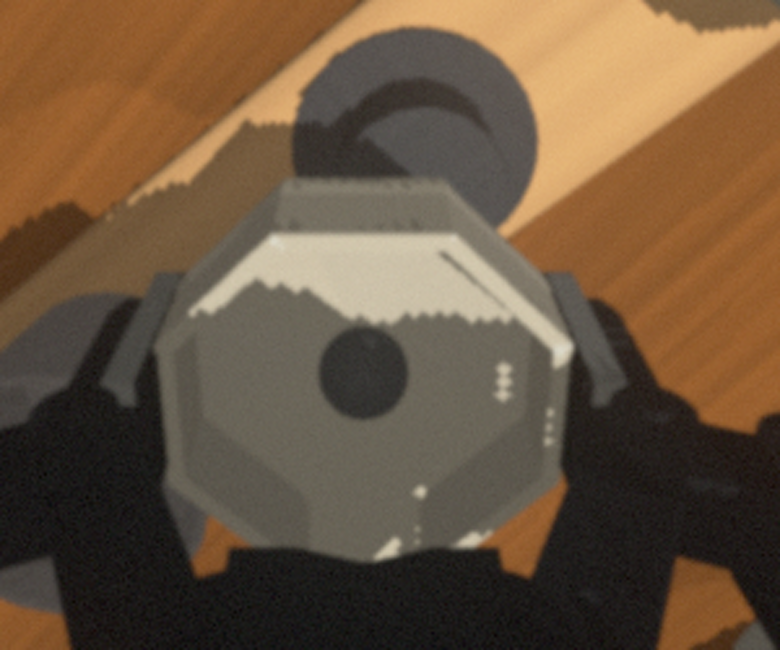

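Ball is still centred. Continuing with the rest of the turn.

Request:
{"fn": "jog_arm", "kwargs": {"commands": [[[-0.05,0.04,0],1,5.8],[[-0.15,0.12,0],3,5.8],[[-0.3,0.24,0],6,5.8],[[-0.46,0.38,0],10,5.8],[[-0.65,0.53,0],14,5.8],[[-0.84,0.69,0],18,5.8],[[-1.0,0.82,0],22,5.8],[[-1.12,0.93,0],25,5.8],[[-1.2,0.98,0],27,5.8],[[-1.22,1.0,0],28,5.8]]}}

```text
time_s: 15.52
eef_pos: [0.5153, 0.1236, 0.0725]
ee_rot: [-0.0, 0.993, 0.118, 0.0]
wrist_force: [0.3, -0.1, -0.9]
gripper_width: 0.0651
```

```bash
python3 -c "
from h import *
plan([.513,.109,.0725],-9); print(sense()['qpos'])"
```

```text
tcp [0.5153 0.1236 0.0725] hx 13.59 tilt [ 0.  0. -1.] q7 0.04 t 15.525 w 0.0650720312175023 F [ 0.33 -0.07 -0.86]
shift [-0.56  1.37 -0.  ] turn 22.59
[-0.39901727  0.47802795  0.13873915  1.98533764 -0.10081368  0.68463473
  0.03977187]
```

Request:
{"fn": "jog_arm", "kwargs": {"commands": [[[-0.03,0.06,0],1,5.8],[[-0.08,0.18,0],3,5.8],[[-0.15,0.36,0],6,5.8],[[-0.25,0.6,0],10,5.8],[[-0.35,0.85,0],14,5.8],[[-0.43,1.05,0],17.5,5.8],[[-0.5,1.2,0],20,5.8],[[-0.54,1.3,0],21.7,5.8],[[-0.56,1.37,0],22.6,5.8],[[-0.56,1.37,0],22.6,5.8]]}}

```text
time_s: 16.77
eef_pos: [0.5131, 0.109, 0.0724]
ee_rot: [0.0, 0.997, -0.078, -0.0]
wrist_force: [-0.2, -0.1, -0.9]
gripper_width: 0.0651
```

```bash
python3 -c "
from h import *
snap('wrist','w11');snap('top','t11');snap('side','s11')
plan([.513,.109,.0725],-9)
crop('w11',180,150,480,400,2.6,'w11c')
crop('t11',210,150,360,260,5,'t11c')
crop('s11',260,100,380,240,4,'s11c')"
```

```text
tcp [0.5131 0.1091 0.0724] hx -8.92 tilt [-0.  0. -1.] q7 -0.264 t 16.925 w 0.06506685071367074 F [ 0.03 -0.87 -1.36]
shift [-0.    0.01 -0.01] turn 0.08
```

View pics/w11.png

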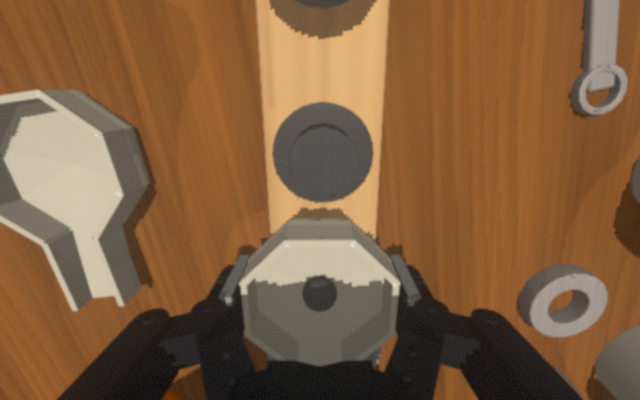

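View pics/t11c.png

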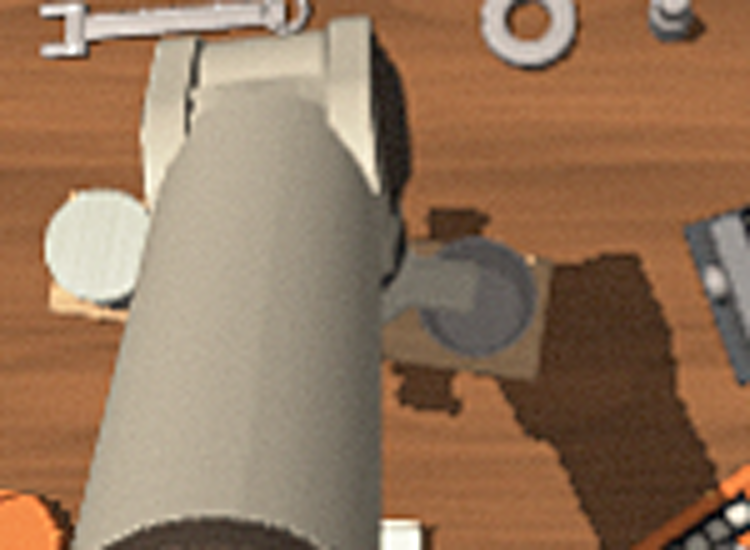

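View pics/s11c.png

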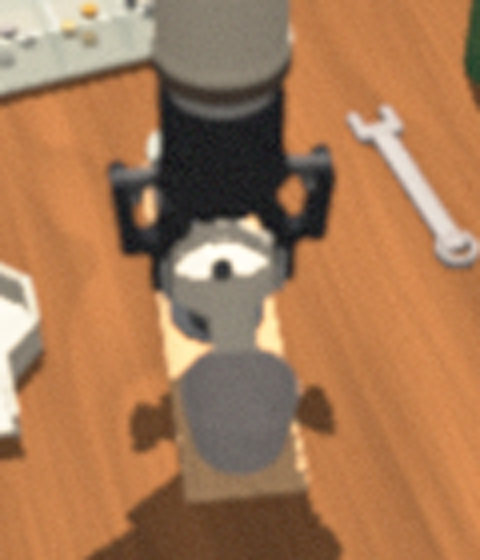

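```bash
python3 -c "
from h import *
t=load('t11'); a=at(t,210+475/5,150+285/5,.1); k=at(t,210+478/5,150+297/5,.06); print(a,k,a-k)
tn=at(t,210+98/5,150+247/5,.054); d=k-tn; print(tn,np.degrees(np.arctan2(d[1],d[0])))
s=load('s11')
print('expect lip in side',(proj(s,[[.5021,.0399,.0985]])-[260,100])*4, 'top',(proj(t,[[.5021,.0399,.0985]])-[210,150])*5)
for n,r,f in(('s11',(300,155,345,225),10),('t11',(285,190,325,225),16)):
  x0,y0,x1,y1=r; im=cv2.imread('pics/'+n+'.png')[y0:y1,x0:x1]; im=cv2.normalize(im.astype(float),None,0,255,cv2.NORM_MINMAX); im=np.clip(im*2,0,255).astype(np.uint8)
  cv2.imwrite('pics/'+n+'e.png',cv2.resize(im,None,fx=f*.8,fy=f*.8,interpolation=cv2.INTER_CUBIC))
"
```

```text
[0.50298944 0.03607745 0.1       ] [0.50215603 0.03549456 0.06      ] [0.00083342 0.00058289 0.04      ]
[0.53654818 0.27351102 0.054     ] -98.22203775362289
expect lip in side [[228.98009494 342.40030223]] top [[468.66413721 286.93668813]]
```

View pics/s11e.png

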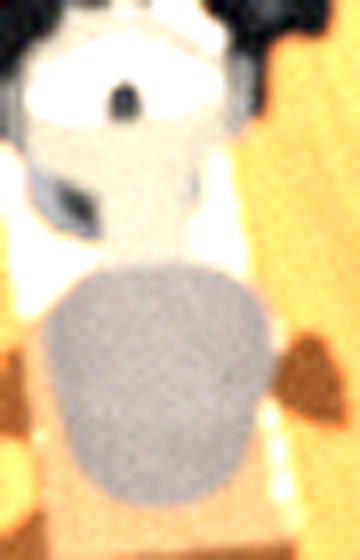

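View pics/t11e.png

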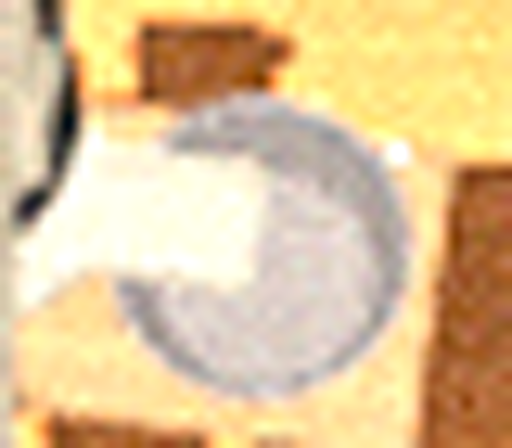

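Request:
{"fn": "jog_arm", "kwargs": {"commands": [[[0,0,0],0,5.8],[[0,0,0],0,5.8],[[0,0,0],0,5.8],[[0,0,0],0,5.8]]}}

```text
time_s: 17.42
eef_pos: [0.5131, 0.109, 0.0724]
ee_rot: [-0.0, 0.997, -0.078, -0.0]
wrist_force: [-0.8, 1.3, -1.9]
gripper_width: 0.0652
```

```bash
python3 -c "
from h import *
s=sense(); print(np.abs(s['qd']).max()); plan([.513,.109,.0725],-9)
snap('wrist','w12');snap('side','s12');crop('w12',180,150,480,400,2.6,'w12c');crop('s12',300,220,420,320,5,'s12c')"
```

```text
0.0011862187442252166
tcp [0.5131 0.109  0.0724] hx -8.94 tilt [-0.  0. -1.] q7 -0.264 t 17.425 w 0.0651631021289197 F [-0.78  1.29 -1.91]
shift [-0.01 -0.   -0.01] turn 0.06
```

View pics/w12c.png

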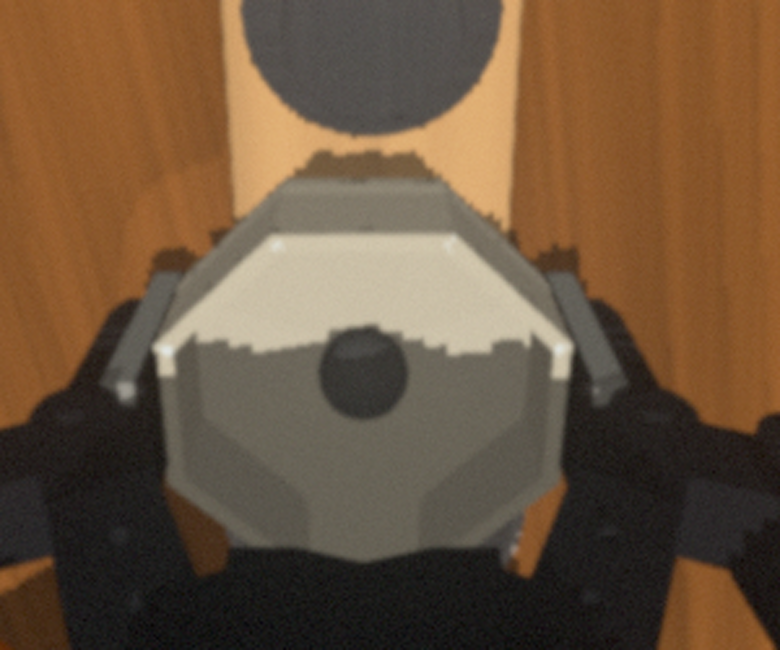

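View pics/s12c.png

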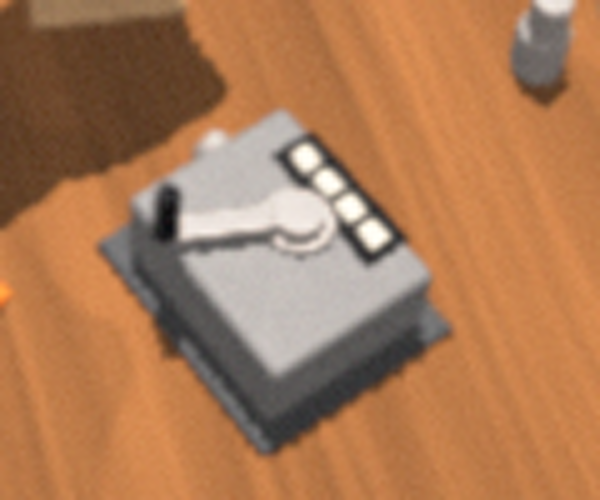

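The ball is centred in the dish (crop pixel 364,372), and the lever is back at rest, with its peg at full-image pixel ≈(333,262).

```bash
python3 -c "
from cell import hand_in
print(hand_in())"
```

```text
the job is handed in; nothing more can be done
None
```

I counted the ball and finished holding the dish level over the cup, with its spout pointing away from the pedestal. The job was handed in at about 17.5 s; the system gives no verdict.

- **Lever:** I pushed it with closed fingers until the arm stopped advancing and the force rose to 12 N. The swing measured about 0.97 rad in the side picture, against the stated 0.9, which fits the camera error. I then backed off, and the last picture showed the lever at rest again.
- **Dish:** I gripped it across its flats at a 65 mm opening, lifted it about 45 mm and turned it 78.6°. The arm is still and the tool vertical. The spout is within about 1° of the board's direction, and the ball looks centred in the last wrist picture.
- **Lip:** In the top picture it is about 1 mm from the middle of the cup mouth, and about 38 mm above it by calculation from the grip. The dish's underside is about 22 mm above the rim.

**Checks that disagreed:** the cameras differed by up to about 6 mm on absolute positions. I placed the dish using the gripped position and measurements within a single picture, so a few millimetres of uncertainty remain, against the 22 mm allowed. The side camera could not show the lip clearly against the cup, so its position there rests on the top picture.

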